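Hold the stockroom cash box unlocked with its sticky key

ROBOT

A 6-joint arm with a two-finger parallel gripper is mounted at the origin on the work surface. World frame = base frame: x ahead of the robot, y to its left, z up, the work surface at z = 0. Lengths are in m, angles in rad, forces in N, time in s.
With the tool pointing down it reaches from about 0.35 to 0.975 m from the base axis. Payload 4.9 kg.
Tool frame: the origin (TCP) lies at the very end of the fingers, on their centre line; the grasp point (between the pads) lies 19 mm behind it; z points along the fingers, x is the direction in which the jaws open and shut, and the axes are right-handed (so a half turn about z gives the same grasp; the last joint's range is limited). The gripper opens to 85 mm and grips with 20 to 120 N. Pads are 22 mm wide; open, the fingers measure 114 mm over their backs; the gripper's body (76 mm by 85 mm) begins 54 mm behind the grasp point. The pads swing forward as they close: fully open they stand 13 mm farther back than shut.
Start: joints at [-0.119, 0.053, 1.613, -0, 1.476, -0.119], TCP at [0.625, 0, 0.201] pointing down, gripper open.
Joint ranges: [-3.01, 3.01], [-1.01, 2.22], [0.06, 2.58], [-1.02, 4.17], [0.09, 2.62], [-3.14, 3.14]. Speed limits (rad/s): [2.57, 2.57, 3.14, 3.14, 3.14, 3.14].

INTERFACE

Orientations are given as a rotation vector (axis times angle).
In Python, from station import monitor, imaging, ticket gives the robot as it stands.
- The arm moves only by the tool step_arm, never from a script. Its argument "targets" is one flat list of numbers, 4 for each row, row after row: the shift along the tool's x, y, z in m, then the turn about the tool's z in rad. In form: [tx, ty, tz, roll, tx, ty, tz, roll, ...]. A call has 1 to 12 rows; each row is the pose to reach, as a shift and turn from the pose measured when the call began, along the tool's axes at that moment; what a row does not reach only later rows make up. A row lasts 1/12 s, in which the tool goes at most 41.7 mm and 7.16 degrees, less where a joint would pass 70% of its speed; a pose out of reach is approached as far as the arm can. A call with a gripper value outside its range is refused whole. "grip" is the finger opening in m, from 0 to 0.0854, set as the call begins (left out, the last holds). The fingers move at their own pace and stop on an object; "force" is the grip in N (left out, the last holds). Time passes only in rows, so rows that repeat a pose let the fingers close. It gives the time, the measured TCP pose, the force and the opening at its end, in the units of the state.
- monitor.get_obs(): the state, without advancing time (a new reading comes with each control period).
- imaging.get_image(name): name is "scene" or "side" or "wrist"; returns a dict with "color" (384x512x3 uint8, red, green, blue), "depth" (384x512 float32, m along the optical axis (not along the pixel's ray), 0 where there is no reading), "fov_y" (degrees; the focal length in pixels is half the picture's height over the tangent of half this angle, whatever the lens; pixels are square), "cx", "cy" (the principal point, pixels), "R" (3x3) and "t" (3): a world point X has camera coordinates R X + t. Camera axes: x right, y down, z forward; pixel columns grow to the right and rows downward; lengths in m; the calibration is good to about 2 mm. A picture is of the moment at which its call begins.
- ticket.finish_job(): hands the job in, once; it reports no verdict.
Trained networks look in a picture, given as the dict that the camera call returned (one of the last four; its "shot" number tells which), for a name from the list of things; names that differ only in an ending like _2 or _b are one class to them, and where a whole thing is asked for, a point or a joint stands for the part that bears it (a point fixed in the world has none). Each returns a list of dicts, best first, with "score" (0 to 1); they miss things now and then, are a little off and sometimes report something else, mostly with a low value. They report only what shows in the picture. A call takes as long as a camera call.
- imaging.search_frame(name, picture): "uv" ([column, row] in pixels, amid what is visible of it).
- imaging.mark_of(name, picture): "uv" ([column, row] in pixels: a listed point, or the origin of a listed thing).
The state is a dict: "t": time; "q": joint angles; "dq": joint speeds; "effort": joint torques, N m; "tool_pos": TCP position; "tool_rot": TCP orientation; "contact_force": force on the tool from outside, world axes, zero at the start; "wrist_torque": the same for the moment, N m; "opening": finger opening in m.
Only numpy, scipy, OpenCV 4.12 (cv2) and the standard library are available. Lean on these libraries where they do the work, as an engineer would, in place of code of your own. Each camera call takes 0.05 s, during which the arm holds its last target.

TASK

Take the key with the red head out of the wooden key rack and put it into the lock on top of the grey steel box, wiggling it past the sticky pins until it is fully home without forcing it. Then turn it a quarter turn clockwise (seen from above) as far as it goes, which draws the spring bolt back, and finish holding the key turned in the gripper; leave the other keys in the rack and the rest of the bench as it is.

Things in the scene. Friction and masses are not known exactly. Their poses are not given: they have to be found in the camera images.
- red_key: key to use, 50 g, upright in any of the rack's slots, collar on its top. Origin: centre of the collar's underside, z up. Red head 30 (x) x 12 (y, grip across it) x 36 mm, z 8 to 44; collar disc 24 mm wide, z 0 to 8; round shank 6 mm thick, z -10.5 to 0; bit 14 (x) x 6 (y) mm, z -25 to -10.5; thinner rounded nose 12 x 4 mm, z -31 to -25. A half turn about z makes no difference
- blue_key: the same key with a blue head: leave it in the rack
- yellow_key: the same key with a yellow head: leave it in the rack
- rack: fixed wooden key rack, 190 (x) x 56 (y) x 42 mm high, origin at the centre of its underside; three slots 60 mm apart along its x, 36 mm deep and 1.5 mm wider than the key bit on each side; the keys' heads stand with their width along the rack's x
- lockbox: fixed grey steel cash box with a blue lid panel, 220 (x) x 280 (y) x 80 mm high, origin at the centre of its underside. On top the lock case, 70 x 64 mm, 34 mm high, brass face up, centred at x = -30, y = -45 mm. A steel bolt runs from it along +y into a keeper, lower than the brass face
- keyway (a point): centre of the key slot in the brass lock face, 114 mm above the bench; x along the slot, y across it, z up. Slot 15.8 x 8 mm, mouth bevelled 2.5 mm. The plate is 8 mm thick: the key turns only with its bit wholly below it (collar within 2.5 mm of the face). Fully home the collar lies on the face and the key's origin is at this point
- plug (a joint): angle of the lock's plug in rad, 0 at rest (slot in line with the keyway's x), growing clockwise seen from above, stop at 1.62. The key turns it after about 0.2 rad of play (so the plug trails the key by that much); a spring drives it back to 0 with about 0.1 N m at a quarter turn. It draws the bolt back 7 mm per rad
- marker: bystander: black marker pen 146 mm long, 16 mm thick, lying on the bench, origin under its middle
- tape: bystander: roll of brown tape 100 mm across, 48 mm high, origin at the centre of its underside
- scanner: bystander: grey hand scanner about 180 mm long, 45 mm high, lying on the bench, origin at its underside
- mug: bystander: white mug 80 mm across, 90 mm high, origin at the centre of its underside
- small_carton: bystander: carton 120 x 160 x 60 mm, origin at the centre of its underside
- pins (a point): point on the lock's axis between its two hidden sticky pins, 14 mm below the brass face. From the slot's +y and -y sides they leave a gap of 4.6 mm: the key's nose goes between them, its 6 mm bit jams on them (collar 11 mm above the face). Shift the key 1 to 1.5 mm to and fro along the keyway's y (3 to 6 N): the nose pushes the pins aside, they stay there and the key slips in under light pressure

How it is judged:
On the way, in this order (a step that is already met when the one before it is completed fails the run):
1. the red key is lifted clear of the rack (height (world z) of red_key above 0.09 m and contact force between the fingers and red_key above 1 N), for 0.1 s.
2. the red key is fully home in the lock, not yet turned (z of red_key in the frame of keyway below 0.0025 m and horizontal distance between red_key and keyway below 0.003 m and value of joint plug below 0.4 rad), for 0.1 s.
3. the key is turned a quarter turn clockwise (the plug trails it by the play) (value of joint plug above 1.25 rad and horizontal distance between red_key and keyway below 0.004 m), for 0.5 s.
At the end, for the whole second after the job is handed in: The red key is in the lock with its collar within 4 mm of the brass face, the plug stands at more than 1.25 rad (about 72 degrees or more clockwise) and the fingers still hold the key with more than 2 N, through the last second; the other two keys are within 15 mm of where they stood (all of step 3 and z of red_key in the frame of keyway below 0.004 m and contact force between the fingers and red_key above 2 N and distance of each of blue_key, yellow_key from where it was at the start of the episode below 0.015 m); the arm keeps its last pose, push and grip.
It fails at once if one of the other keys is pulled out or displaced by more than 15 mm (distance of any of blue_key, yellow_key from where it was at the start of the episode above 0.015 m).
It fails at once if another thing on the bench is shoved by more than 30 mm (distance of any of marker, tape, scanner, mug, small_carton from where it was at the start of the episode above 0.03 m).
It fails at once if the key is forced in: it bears on the lock with more than 60 N while the lock is not yet turned (contact force between red_key and lockbox above 60 N and value of joint plug below 0.1 rad).
It also fails if it takes over 51 s, if anything falls off the work surface, if the arm or the gripper's body presses on something with over 40 N, if the wrist force passes 120 N, or if a joint passes its speed limit or range.

## Working session

There is one attempt and no reset: what is moved stays moved. The work goes in short steps, Python scripts to look and compute and a tool call to move; the robot and the scene stay as the last step left them, time stands still between calls to the robot, and variables do not carry over. Pictures are saved under pics/ and viewed, and the job is handed in when it is done.

Besides the shell and the picture viewer there is one more tool, called as name(argument=value, ...) on one line, values as JSON. step_arm: Moves the arm, as the interface text tells. Its arguments: {"type":"object","properties":{"targets":{"type":"array","items":{"type":"number"}},"grip":{"type":"number"},"force":{"type":"number"}},"required":["targets"]}

```bash
mkdir -p pics; ls; cat > h.py <<'E'
import numpy as np, cv2
from station import monitor, imaging, ticket
def f(p): return p["color"].shape[0]/2/np.tan(np.radians(p["fov_y"])/2)
def world(p,u,v,d):
    F=f(p); c=np.array([(u-p["cx"])/F*d,(v-p["cy"])/F*d,d]); return np.array(p["R"]).T@(c-np.array(p["t"]))
def ray_z(p,u,v,z):
    F=f(p); R=np.array(p["R"]); o=-R.T@np.array(p["t"]); r=R.T@np.array([(u-p["cx"])/F,(v-p["cy"])/F,1]); return o+r*(z-o[2])/r[2]
def proj(p,X):
    c=np.array(p["R"])@np.array(X)+np.array(p["t"]); F=f(p); return c[0]/c[2]*F+p["cx"],c[1]/c[2]*F+p["cy"]
def cloud(p):
    d=p["depth"]; v,u=np.mgrid[:d.shape[0],:d.shape[1]]; F=f(p)
    c=np.stack([(u-p["cx"])/F*d,(v-p["cy"])/F*d,d],-1); return (c-np.array(p["t"]))@np.array(p["R"])
def save(p,n): cv2.imwrite("pics/"+n,cv2.cvtColor(p["color"],cv2.COLOR_RGB2BGR))
E
python3 - <<'E'
from h import *
for n in ["scene","side","wrist"]:
    p=imaging.get_image(n); save(p,n+"0.png"); print(n,p["fov_y"],p["t"])
    for k in ["red_key","rack","keyway","lockbox","blue_key","yellow_key"]:
        try:
            m=imaging.mark_of(k,p)[:2]
            s=imaging.search_frame(k,p)[:2] if k!="keyway" else []
            print(k,[(np.round(x["uv"],1),round(x["score"],2)) for x in m],[(np.round(x["uv"],1),round(x["score"],2)) for x in s])
        except Exception as e: print(k,e)
print(monitor.get_obs())
E
```

```text
pics
scene 56.45964669287931 [ 0.44920804 -0.13202668  1.58624456]
red_key [(array([298.8, 235.9]), 0.41), (array([233.5, 252.5]), 0.35)] []
rack [(array([297.7, 241. ]), 0.89), (array([298.5, 235.9]), 0.55)] [(array([297.8, 239.5]), 0.77)]
keyway [(array([230.6, 139.6]), 0.55)] []
lockbox [(array([231.1, 170.7]), 0.89)] [(array([231.8, 168.1]), 0.56), (array([409.6, 277. ]), 0.42)]
blue_key [(array([318.1, 230.3]), 0.59), (array([187.4, 151.9]), 0.43)] []
yellow_key [] []
side 56.08880259408155 [-0.57134666  0.13007332  1.53140508]
red_key [(array([229.1, 154.5]), 0.5), (array([243. , 157.7]), 0.46)] []
rack [(array([244.2, 166.3]), 0.72)] [(array([243.5, 162.1]), 0.7)]
keyway [(array([240. , 244.4]), 0.95)] []
lockbox [(array([250.5, 250.6]), 0.88)] [(array([251.8, 246. ]), 0.75), (array([226.5, 151.8]), 0.68)]
blue_key [(array([229. , 157.1]), 0.53)] [(array([248.1, 247. ]), 0.65), (array([226.5, 152.8]), 0.5)]
yellow_key [] []
wrist 61.94155515809539 [-0.62317717 -0.04201421  0.38120482]
red_key [] []
rack [] []
keyway [] []
lockbox [(array([207.2, 306. ]), 0.69)] [(array([212.3, 271.2]), 0.8)]
blue_key [] []
yellow_key [] []
{'t': 1.8, 'q': array([-1.19015400e-01,  5.26977434e-02,  1.61287810e+00, -4.25397542e-06,
        1.47600171e+00, -1.18993047e-01]), 'dq': array([-0.0008801 , -0.00040792, -0.00049602,  0.00098312,  0.00095691,
        0.00092256]), 'effort': array([-1.47058799e-04, -3.93676543e+01, -3.70448148e+01, -1.32022110e-04,
        6.45822747e-04, -7.17179148e-06]), 'tool_pos': array([ 6.24990463e-01, -9.39079365e-06,  2.00718071e-01]), 'tool_rot': array([ 3.14158666e+00, -3.44780757e-05,  2.27523630e-05]), 'contact_force': array([ 0.27999559, -0.18181089, -0.70684002]), 'wrist_torque': array([-0.02887785,  0.00123492,  0.01794665]), 'opening': 0.08551761198490433}
```

View pics/scene0.png

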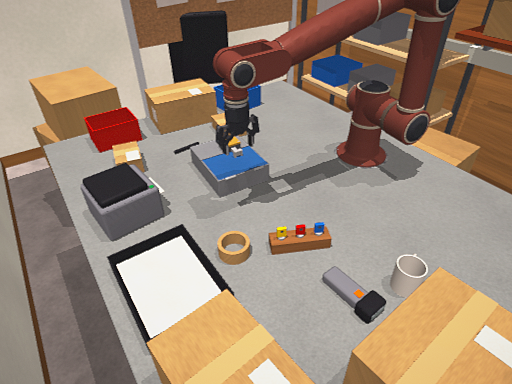

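View pics/side0.png

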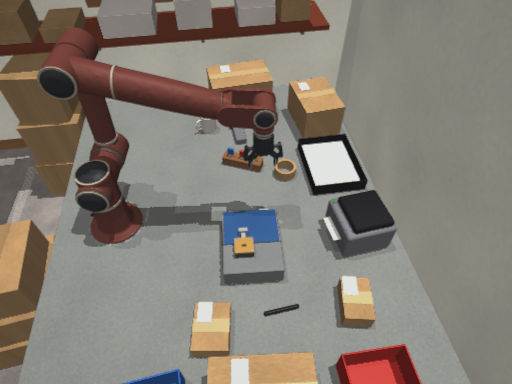

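View pics/wrist0.png

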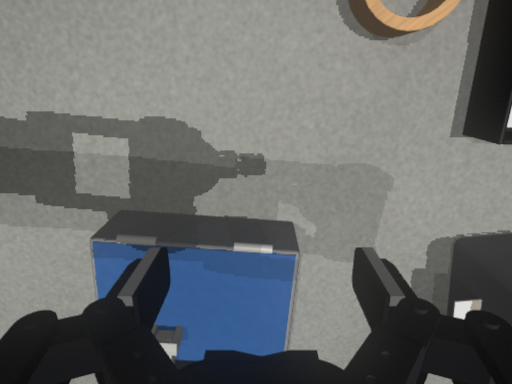

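```bash
cat >> h.py <<'E'
import pickle
def shot(n,name):
    p=imaging.get_image(n); save(p,name+".png"); pickle.dump({k:(v if not hasattr(v,'__array__') else np.asarray(v)) for k,v in p.items()},open("pics/"+name+".pkl","wb")); return p
def load(name): return pickle.load(open("pics/"+name+".pkl","rb"))
E
python3 - <<'E'
from h import *
for n in ["scene","side"]:
    p=shot(n,n+"1"); X=cloud(p); hsv=cv2.cvtColor(p["color"],cv2.COLOR_RGB2HSV).astype(int)
    H,S,V=hsv[...,0],hsv[...,1],hsv[...,2]
    box=(X[...,0]>.4)&(X[...,0]<.9)&(X[...,1]>.05)&(X[...,1]<.5)&(X[...,2]>.045)&(X[...,2]<.11)
    for nm,m in dict(red=(H<6)|(H>174),yel=(H>22)&(H<35),blue=(H>100)&(H<130)).items():
        m=m&box&(S>140)&(V>60); P=X[m]; v,u=np.nonzero(m)
        if len(P): print(n,nm,len(P),u.mean(),v.mean(),P.min(0),P.max(0),np.median(P,0))
    # rack
    m=(X[...,2]>.036)&(X[...,2]<.046)&(X[...,1]>.1)&(X[...,1]<.5)&(X[...,0]>.4)&(X[...,0]<.9)
    m=m&(H>5)&(H<20)&(S>100)
    v,u=np.nonzero(m); print('rack',len(v),u.min(),u.max(),v.min(),v.max(),np.median(X[m],0))
    r=(slice(205,265),slice(250,345)) if n=="scene" else (slice(205,285),slice(205,295))
    if n=="side": 
        r2=(slice(135,185),slice(210,280)); 
        cv2.imwrite("pics/siderack.png",cv2.resize(cv2.cvtColor(p["color"][r2],cv2.COLOR_RGB2BGR),None,fx=9,fy=9,interpolation=cv2.INTER_CUBIC))
    cv2.imwrite("pics/crop_%s.png"%n,cv2.resize(cv2.cvtColor(p["color"][r],cv2.COLOR_RGB2BGR),None,fx=7,fy=7,interpolation=cv2.INTER_CUBIC))
    if n=="side":
        print(ray_z(p,240,244.4,.114))
        m=(X[...,2]>.105)&(X[...,2]<.125)&(X[...,1]<-.02)&(X[...,1]>-.35)&(X[...,0]>.4)&(X[...,0]<.8)
        v,u=np.nonzero(m);print('face',len(v),np.median(X[m],0),X[m].min(0),X[m].max(0),u.min(),u.max(),v.min(),v.max())
        m=(X[...,2]>.07)&(X[...,2]<.09)&(X[...,1]<.05)&(X[...,1]>-.4)&(X[...,0]>.35)&(X[...,0]<.85)
        q=X[m][:,:2].astype(np.float32); print('box',cv2.minAreaRect(q))
E
```

```text
scene red 80 299.875 229.1 [0.56347959 0.25651287 0.05292388] [0.59166919 0.27818349 0.08620151] [0.5781588  0.26992156 0.07537866]
scene yel 64 281.03125 231.265625 [0.61642211 0.23411492 0.05390141] [0.64400794 0.25220385 0.08595149] [0.63054471 0.24356378 0.07161406]
scene blue 75 318.37333333333333 226.94666666666666 [0.50973351 0.24559091 0.0529562 ] [0.62862014 0.30441753 0.08852024] [0.5242382  0.2963604  0.07397333]
rack 780 218 330 226 256 [0.60465675 0.2591842  0.04111729]
side red 15 241.0 153.06666666666666 [0.56412587 0.25232425 0.05058864] [0.57889062 0.27417238 0.08660285] [0.56884891 0.26257071 0.07246522]
side blue 25 230.24 150.56 [0.50992914 0.27430973 0.05137373] [0.52936607 0.29514038 0.08825745] [0.52088264 0.28179952 0.07836818]
rack 278 223 301 121 175 [0.62675886 0.23802361 0.04090776]
[ 0.5008001  -0.26243073  0.114     ]
face 329 [ 0.51256664 -0.26447172  0.11275638] [ 0.47510912 -0.30141882  0.10504003] [ 0.54871876 -0.1843032   0.12068973] 234 253 228 254
box ((0.6408767700195312, -0.2327599823474884), (0.2852378785610199, 0.4113128185272217), 84.74443817138672)
```

View pics/crop_scene.png

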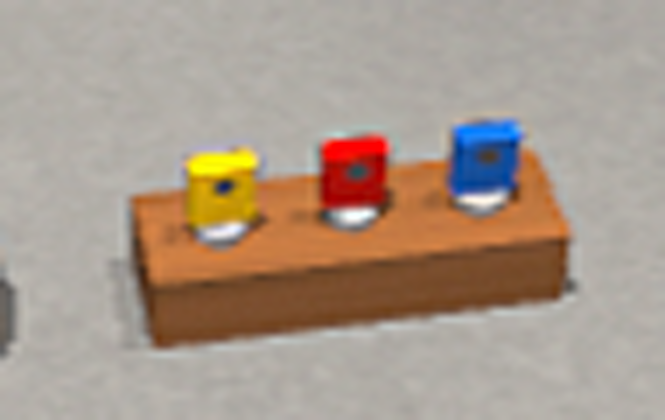

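View pics/crop_side.png

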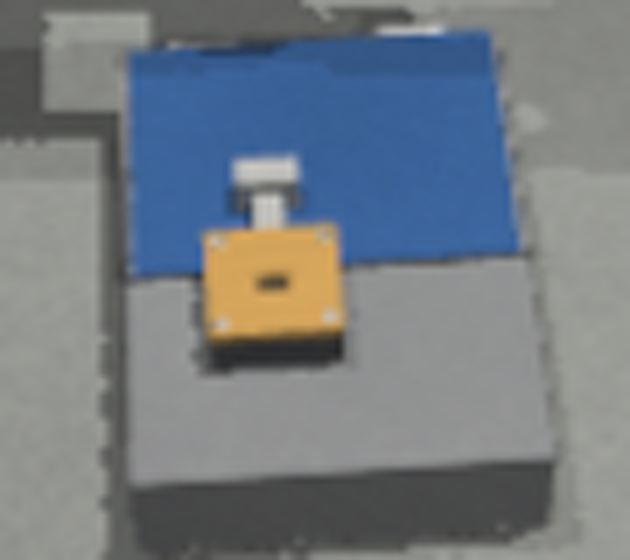

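```bash
python3 - <<'E'
from h import *
p=shot("wrist","w1"); R=np.array(p["R"]); print(-R.T@p["t"]); print(R)
for z in (.04,.085,.114): print(z,ray_z(p,256,192,z))
print(proj(p,[.625,0,.2]),proj(p,[.625,0,.05]))
print(monitor.get_obs()["t"])
s=load("side1"); X=cloud(s)
# box yaw via blue lid edges, lid/gray boundaries at z=.08 pixel picks (crop 7x, offset 205,205)
for u,v in [(125,52),(490,32),(518,250),(135,275),(130,485),(550,460)]:
    print((u,v),ray_z(s,205+(u-3)/7,205+(v-3)/7,.08))
for u,v in [(203,232),(335,224),(344,330),(208,338),(272,282)]:
    print((u,v),ray_z(s,205+(u-3)/7,205+(v-3)/7,.114))
c=load("scene1")
for u,v in [(132,195),(535,150),(568,235),(150,285)]: print(ray_z(c,250+(u-3)/7,205+(v-3)/7,.042))
E
```

```text
[0.62384798 0.08080761 0.37378674]
[[ 9.99998447e-01 -1.66898612e-04 -1.75470894e-03]
 [ 3.97572184e-04 -9.48495632e-01  3.16789958e-01]
 [-1.71720557e-03 -3.16790163e-01 -9.48494093e-01]]
0.04 [ 0.61794487 -0.0378628   0.04      ]
0.085 [ 0.6187407  -0.02186406  0.085     ]
0.114 [ 0.61925358 -0.01155376  0.114     ]
(np.float64(263.25501236184556), np.float64(222.11718760970558)) (np.float64(262.4517594693175), np.float64(160.91489592643993))
1.95
(125, 52) [ 0.450872   -0.07798703  0.08      ]
(490, 32) [ 0.66184494 -0.09576442  0.08      ]
(518, 250) [ 0.64917841 -0.24487481  0.08      ]
(135, 275) [ 0.44232525 -0.22937707  0.08      ]
(130, 485) [ 0.42803988 -0.35325876  0.08      ]
(550, 460) [ 0.64100231 -0.37126245  0.08      ]
(203, 232) [ 0.48080182 -0.23004195  0.114     ]
(335, 224) [ 0.55065806 -0.23562014  0.114     ]
(344, 330) [ 0.54579311 -0.30042684  0.114     ]
(208, 338) [ 0.47611751 -0.29461121  0.114     ]
(272, 282) [ 0.51293899 -0.26625656  0.114     ]
[0.64742644 0.20086271 0.042     ]
[0.4778783  0.28464048 0.042     ]
[0.50319089 0.33293423 0.042     ]
[0.6732011  0.24998979 0.042     ]
```

step_arm(targets=[-0.051,-0.267,0.03,-1.11,-0.051,-0.267,0.03,-1.11,-0.051,-0.267,0.03,-1.11,-0.051,-0.267,0.03,-1.11,-0.051,-0.267,0.03,-1.11,-0.051,-0.267,0.03,-1.11,-0.051,-0.267,0.03,-1.11,-0.051,-0.267,0.03,-1.11,-0.051,-0.267,0.03,-1.11,-0.051,-0.267,0.03,-1.11,-0.051,-0.267,0.03,-1.11], grip=0.06)

```text
t: 2.87
tool_pos: [0.5739, 0.2671, 0.1707]
tool_rot: [2.672, 1.652, -0.0]
contact_force: [0.2, -0.2, -0.4]
opening: 0.0602
```

```bash
python3 - <<'E'
from h import *
p=shot("wrist","w2"); o=monitor.get_obs(); print(o["t"],o["tool_pos"],o["tool_rot"],o["q"])
X=cloud(p); hsv=cv2.cvtColor(p["color"],cv2.COLOR_RGB2HSV).astype(int);H,S,V=hsv[...,0],hsv[...,1],hsv[...,2]
for nm,m in dict(red=(H<6)|(H>174),yel=(H>22)&(H<35),blue=(H>100)&(H<130)).items():
    m=m&(X[...,2]>.082)&(X[...,2]<.095)&(S>120); P=X[m]; v,u=np.nonzero(m)
    if len(P): print(nm,len(P),u.mean(),v.mean(),P.mean(0),cv2.minAreaRect(P[:,:2].astype(np.float32)))
E
```

```text
2.9167 [0.57406964 0.26686161 0.17074381] [2.67242978e+00 1.65155879e+00 1.04537326e-04] [ 3.17662562e-01  9.08658184e-02  1.62319348e+00  3.67750478e-06
  1.42746579e+00 -7.89435969e-01]
red 440 258.6568181818182 178.57272727272726 [0.57018303 0.26551669 0.08520253] ((0.5706160068511963, 0.2651321589946747), (0.011089298874139786, 0.02876959927380085), 63.66983413696289)
yel 222 259.8693693693694 243.71621621621622 [0.62568457 0.23885336 0.08548136] ((0.625856876373291, 0.23862022161483765), (0.008065208792686462, 0.026534177362918854), 67.28764343261719)
blue 509 257.57170923379175 106.69155206286837 [0.51692892 0.2913243  0.08540931] ((0.5170446634292603, 0.2912277579307556), (0.010413064621388912, 0.028551597148180008), 63.136356353759766)
```

View pics/w2.png

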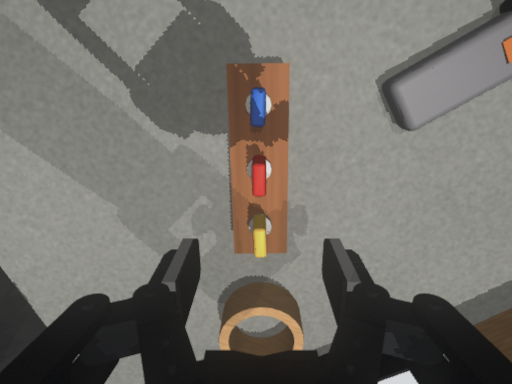

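step_arm(targets=[-0.002,-0.0025,0.03,0,-0.002,-0.0025,0.06,0,-0.002,-0.0025,0.09,0,-0.002,-0.0025,0.11,0,-0.002,-0.0025,0.1165,0,-0.002,-0.0025,0.1165,0,-0.002,-0.0025,0.1165,0], grip=0.04)

```text
t: 3.5
tool_pos: [0.5717, 0.2661, 0.0552]
tool_rot: [2.673, 1.65, 0.002]
contact_force: [0.5, 0.6, 0.0]
opening: 0.04
```

```bash
python3 - <<'E'
from h import *
p=shot("wrist","w3"); o=monitor.get_obs(); print(o["t"],o["tool_pos"],o["contact_force"],o["opening"])
E
```

```text
3.55 [0.57243342 0.2664171  0.05631987] [0.18321874 0.2150936  0.39211638] 0.040055273126925015
```

View pics/w3.png

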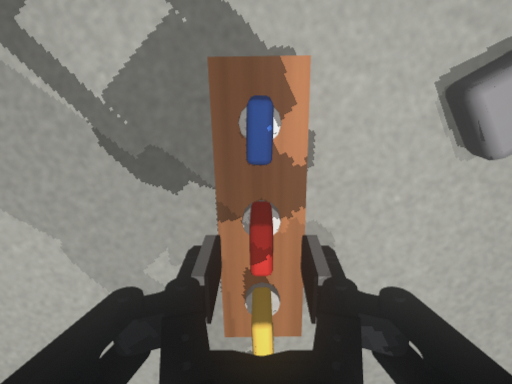

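```bash
python3 - <<'E'
from h import *
from scipy.spatial.transform import Rotation as Ro
p=load("w3"); o=monitor.get_obs(); R=Ro.from_rotvec(o["tool_rot"]).as_matrix()
print(o["tool_pos"],o["t"])
for x in (-.02,0,.02):
  for y in (-.011,0,.011): print(x,y,np.round(proj(p,o["tool_pos"]+R@[x,y,-.008]),1))
X=cloud(p); hsv=cv2.cvtColor(p["color"],cv2.COLOR_RGB2HSV).astype(int);H,S,V=hsv[...,0],hsv[...,1],hsv[...,2]
for nm,m in dict(red=(H<6)|(H>174),blue=(H>100)&(H<130)).items():
    m=m&(X[...,2]>.083)&(X[...,2]<.095)&(S>120); P=X[m]
    c=cv2.minAreaRect(P[:,:2].astype(np.float32)); print(nm,P[:,2].mean(),c, R.T@(np.r_[c[0],.086]-o["tool_pos"]))
# finger tip depth points
d=p["depth"]
for u,v in [(212,245),(208,290),(309,245),(312,290),(205,310)]: print(u,v,d[v,u],R.T@(X[v,u]-o["tool_pos"]))
E
```

```text
[0.57243342 0.2664171  0.05631987] 3.55
-0.02 -0.011 [228.1 215.1]
-0.02 0 [228.8 232.9]
-0.02 0.011 [229.4 250.1]
0 -0.011 [264.  215.1]
0 0 [264. 233.]
0 0.011 [263.9 250.1]
0.02 -0.011 [300.  215.1]
0.02 0 [299.2 233. ]
0.02 0.011 [298.5 250.1]
red 0.0852792485932032 ((0.5710203647613525, 0.2651980519294739), (0.011254175566136837, 0.029967457056045532), 63.98932647705078) [-0.00165602 -0.00064905 -0.02968551]
blue 0.08543291956956464 ((0.5172973275184631, 0.29137009382247925), (0.011245615780353546, 0.029228219762444496), 62.543434143066406) [-0.00233519 -0.06040405 -0.02982361]
212 245 0.14197825 [-0.02336934 -0.01293377 -0.04558375]
208 290 0.121969275 [-0.02178828 -0.00643333 -0.0688005 ]
309 245 0.14148054 [ 0.01960586 -0.01315457 -0.04591961]
312 290 0.12380007 [ 0.01815121 -0.00527183 -0.06714892]
205 310 0.124378994 [-0.02335596  0.00245004 -0.06920215]
```

step_arm(targets=[0,0,0,0,0,0,0,0,0,0,0,0,0,0,0,0,0,0,0,0,0,0,0,0,0,0,0,0], grip=0.0, force=80)

```text
t: 4.13
tool_pos: [0.5723, 0.2664, 0.0563]
tool_rot: [2.673, 1.65, 0.005]
contact_force: [0.2, 0.4, 0.9]
opening: -0.0001
```

```bash
python3 - <<'E'
from h import *
o=monitor.get_obs(); print(o["t"],o["tool_pos"],o["tool_rot"],o["contact_force"],o["opening"])
E
```

```text
4.1333 [0.57234135 0.26642139 0.05628798] [2.67259427 1.64990128 0.00472034] [0.23202598 0.44859682 0.94070258] -0.00010839630955396673
```

```bash
python3 - <<'E'
from h import *
p=shot("wrist","w4"); p=shot("scene","s4");cv2.imwrite("pics/s4c.png",cv2.resize(cv2.cvtColor(p["color"][170:270,240:350],cv2.COLOR_RGB2BGR),None,fx=6,fy=6,interpolation=cv2.INTER_CUBIC))
E
```

```text
(no output)
```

View pics/w4.png

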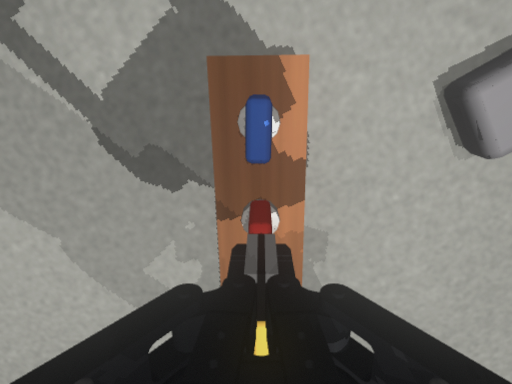

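View pics/s4c.png

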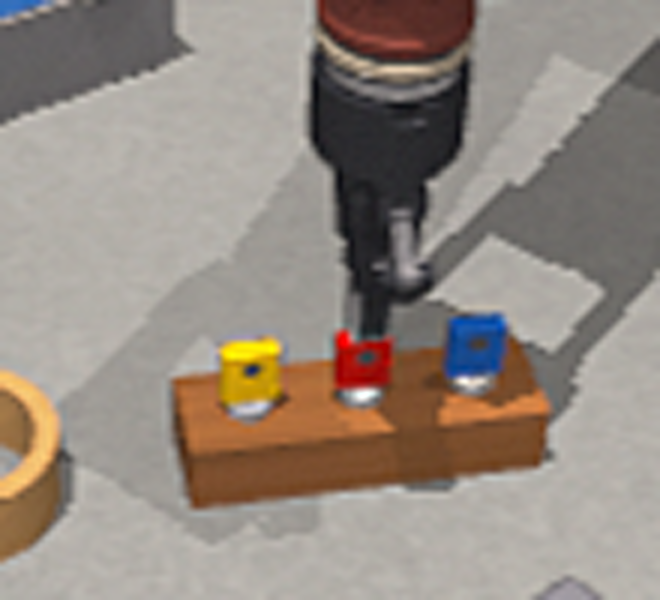

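```bash
python3 - <<'E'
from h import *
from scipy.spatial.transform import Rotation as Ro
o=monitor.get_obs(); R=Ro.from_rotvec(o["tool_rot"]).as_matrix(); T=o["tool_pos"]
p=load("w4"); X=cloud(p)
for u in (252,261,270):
  for v in (205,215,225,232,238,245,260,275): print(u,v,p["color"][v,u],np.round(R.T@(X[v,u]-T)*1000,1),np.round(X[v,u],4))
p=load("s4"); X=cloud(p)
print('scene')
for v in range(205,242,3): 
  u=301; print(u,v,p["color"][v,u],np.round(R.T@(X[v,u]-T)*1000,1),np.round(X[v,u],4))
print(proj(p,T))
E
```

```text
252 205 [92 37 33] [ -6.2 -14.2  -3.3] [0.5569 0.2672 0.0594]
252 215 [94 38 33] [ -5.8 -14.6 -18.3] [0.5567 0.2677 0.0745]
252 225 [133  46  41] [ -5.5 -13.6 -28.6] [0.5576 0.2676 0.0847]
252 232 [128  44  40] [ -5.5 -10.5 -30.1] [0.5604 0.2662 0.0862]
252 238 [89 85 83] [ -5.2 -11.9 -39. ] [0.5592 0.267  0.0952]
252 245 [90 87 84] [ -5.  -12.1 -45.9] [0.5592 0.2672 0.1021]
252 260 [82 79 77] [ -4.7 -12.5 -59.2] [0.5589 0.2678 0.1154]
252 275 [108 105 103] [ -4.5 -11.3 -67.9] [0.5601 0.2674 0.124 ]
261 205 [98 39 35] [ -1.  -15.6  -6.7] [0.5579 0.2724 0.0629]
261 215 [99 38 34] [ -1.  -15.3 -20. ] [0.5581 0.2723 0.0762]
261 225 [142  47  43] [ -1.  -14.3 -30. ] [0.559  0.2719 0.0862]
261 232 [132  46  41] [ -1.  -10.4 -29.8] [0.5625 0.2701 0.086 ]
261 238 [45 36 32] [ -1.  -12.5 -40.1] [0.5606 0.271  0.0963]
261 245 [42 34 31] [ -1.  -11.8 -45.4] [0.5612 0.2707 0.1016]
261 260 [40 33 30] [ -1.  -12.1 -58.5] [0.5609 0.2708 0.1146]
261 275 [38 34 32] [ -1.  -11.4 -68. ] [0.5615 0.2705 0.1242]
270 205 [94 74 70] [  4.4 -10.3   6.4] [0.5651 0.2749 0.0498]
270 215 [88 39 33] [  3.8 -12.8
[... 598 characters left out ...]
0.2841 0.1654]
301 214 [35 35 37] [ -1.5   1.6 -72.6] [0.5729 0.2642 0.1288]
301 217 [33 33 36] [  41.3   13.6 -100.8] [0.6027 0.2971 0.1571]
301 220 [29 27 29] [ 44.7  13.9 -92.3] [0.6045 0.3    0.1487]
301 223 [35 36 38] [ 15.9   4.4 -52.2] [0.5833 0.2786 0.1085]
301 226 [87 75 77] [ 14.5   3.2 -38.3] [0.5816 0.2779 0.0945]
301 229 [38 67 68] [  9.7   0.9 -20.6] [0.5775 0.2746 0.0769]
301 232 [147  18  11] [ 8.1 -0.4 -6. ] [0.5756 0.2738 0.0622]
301 235 [244 255 253] [ 8.6 -1.1  6.7] [0.5752 0.2746 0.0495]
301 238 [192 122  74] [13.1 -0.6 15.3] [0.5777 0.2784 0.0409]
301 241 [200 125  68] [26.5  2.7 14.4] [0.5867 0.2889 0.0419]
(np.float64(300.1524846977524), np.float64(231.5572984786488))
```

step_arm(targets=[0,0,-0.03,0,0,0,-0.06,0,0,0,-0.06,0,0,0,-0.06,0,0,0,-0.06,0], grip=0.03)

```text
t: 4.65
tool_pos: [0.572, 0.2663, 0.116]
tool_rot: [2.673, 1.65, 0.004]
contact_force: [0.0, 0.3, -1.2]
opening: 0.0298
```

```bash
python3 - <<'E'
from h import *
from scipy.spatial.transform import Rotation as Ro
o=monitor.get_obs(); R=Ro.from_rotvec(o["tool_rot"]).as_matrix(); T=o["tool_pos"]; print(o["t"],T,o["opening"])
p=shot("wrist","w5"); X=cloud(p)
L=(X-T)@R*1000
for u in range(222,306,4):
  col=[(v,L[v,u]) for v in range(215,275) if L[v,u,2]<-10 and p["depth"][v,u]>0]
  if col: print(u,col[0][0],np.round(col[0][1],1),np.round(col[min(5,len(col)-1)][1],1))
for n in ("scene","side"):
  p=shot(n,n+"5"); X=cloud(p); L=(X-T)@R*1000
  m=(abs(L[...,0])<35)&(abs(L[...,1])<16)&(L[...,2]>-60)&(X[...,2]>.1)
  print(n,m.sum(), 'lowest', np.sort(L[m][:,2])[-8:].round(1), X[m][:,2].min()); 
  u,v=map(int,proj(p,T)); print(u,v)
  cv2.imwrite("pics/%s5c.png"%n,cv2.resize(cv2.cvtColor(p["color"][v-50:v+30,u-50:u+50],cv2.COLOR_RGB2BGR),None,fx=7,fy=7,interpolation=cv2.INTER_CUBIC))
E
```

```text
4.65 [0.5720184  0.26633212 0.116035  ] 0.029753159206226978
222 234 [-19.8 -11.9 -34.9] [-19.2 -12.  -40.1]
226 234 [-17.7 -12.5 -36.1] [-17.3 -12.2 -40.5]
230 236 [-16.3  -9.2 -31.7] [-16.3  -7.  -32.7]
290 262 [ 13.7   6.1 -30.5] [ 13.7   7.8 -30.6]
294 234 [ 14.7 -12.  -35.1] [ 14.2 -11.8 -39.8]
298 234 [ 16.6 -12.  -35. ] [ 16.1 -11.8 -39.8]
302 234 [ 18.5 -12.  -35.1] [ 17.9 -12.2 -40.5]
scene 82 lowest [-34.1 -32.5 -31.4 -30.4 -30.2 -29.8 -29.8 -28.7] 0.1448308251607821
301 217
side 37 lowest [-37.  -34.9 -32.4 -31.3 -28.9 -28.6 -28.5 -27.1] 0.14317044795914155
241 145
```

View pics/w5.png

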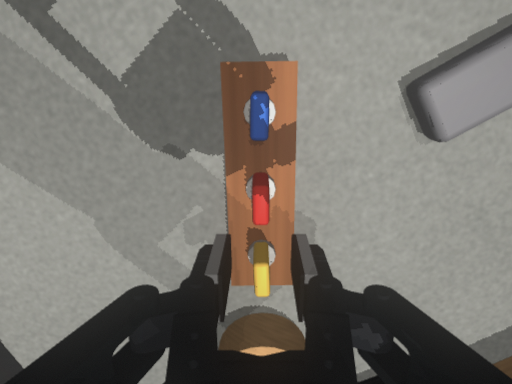

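View pics/scene5c.png

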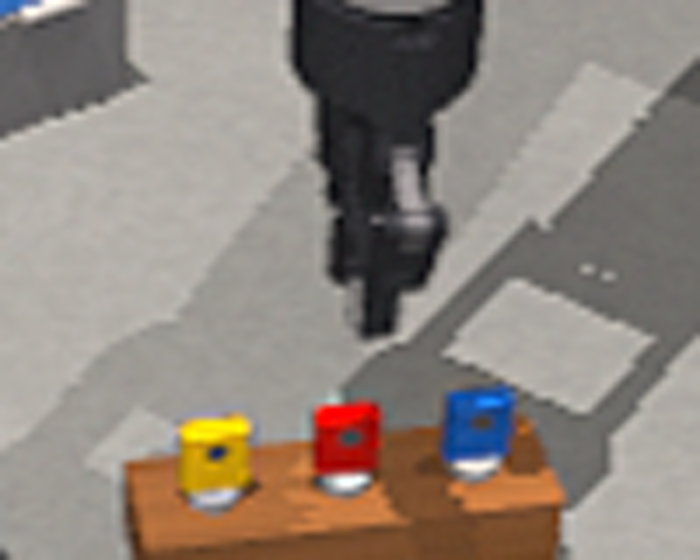

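step_arm(targets=[0,0,0.03,0,0,0,0.06,0,0,0,0.078,0,0,0,0.08,0,0,0,0.08,0], grip=0.035)

```text
t: 5.22
tool_pos: [0.5691, 0.2653, 0.0316]
tool_rot: [-2.672, -1.649, 0.008]
contact_force: [0.3, 0.2, -0.2]
opening: 0.0348
```

```bash
python3 - <<'E'
from h import *
from scipy.spatial.transform import Rotation as Ro
o=monitor.get_obs(); R=Ro.from_rotvec(o["tool_rot"]).as_matrix(); T=o["tool_pos"]; print(o["t"],T,o["opening"],o["contact_force"])
p=shot("wrist","w6"); X=cloud(p)
L=(X-T)@R*1000
for u in range(206,330,5):
  col=[(v,L[v,u]) for v in range(215,275) if L[v,u,2]<-10 and p["depth"][v,u]>0]
  if col: print(u,col[0][0],np.round(col[0][1],1),np.round(col[min(5,len(col)-1)][1],1))
p=shot("scene","s6");cv2.imwrite("pics/s6c.png",cv2.resize(cv2.cvtColor(p["color"][170:270,240:350],cv2.COLOR_RGB2BGR),None,fx=6,fy=6,interpolation=cv2.INTER_CUBIC))
E
```

```text
5.2167 [0.56910498 0.26530381 0.03162999] 0.034795525949269476 [ 0.32705511  0.22193742 -0.19180597]
206 245 [-26.8  -8.6 -39.5] [-25.  -11.8 -49.9]
211 234 [-25.1 -11.7 -34.3] [-24.1 -12.4 -40.9]
216 216 [-25.9 -10.8 -10.9] [-26.4  -2.5 -10.1]
221 216 [-23.1 -10.8 -10.9] [-23.4  -5.  -10.2]
226 215 [-20.4 -11.2 -10.6] [-20.6  -6.4 -10.6]
231 216 [-17.7 -10.4 -10. ] [-17.7  -6.6 -10.9]
236 217 [-14.9 -10.1 -10.7] [-15.   -5.7 -10.3]
241 215 [-12.1 -11.2 -10.6] [-12.2  -8.3 -10.7]
246 217 [ -9.4  -9.8 -10.1] [ -9.4  -6.4 -10.6]
251 215 [ -6.6 -11.1 -10.3] [ -6.6  -6.7 -11.2]
256 216 [ -3.8 -11.  -11.5] [ -3.8  -8.4 -12.3]
261 219 [ -1.1  -9.2 -11.3] [ -1.1 -13.  -25.9]
266 216 [  1.7 -10.4 -10. ] [  1.5 -12.7 -22.8]
271 216 [  4.5 -10.4 -10.1] [  4.1 -12.3 -23.2]
276 215 [  7.2 -11.1 -10.3] [  7.2  -7.3 -11.3]
281 216 [ 10.  -10.5 -10.3] [ 10.1  -5.1 -10.5]
286 215 [ 12.8 -11.  -10.1] [ 12.9  -3.5 -10.9]
291 215 [ 15.5 -11.3 -10.7] [ 15.6  -7.5 -10.2]
296 216 [ 18.3 -10.7 -10.7] [ 18.4  -6.4 -10.7]
301 218 [ 21.1  -9.3 -10.3] [ 21.3  -4.4 -10.2]
306 215 [ 23.8 -11.2 -10.5] [ 24.   -7.  -10.5]
311 215 [ 26.4 -11.5 -11.2] [ 26.7  -6.6 -11. ]
316 245 [ 24.9  -8.  -38.4] [ 22.8 -12.1 -50.3]
321 245 [ 27.2  -8.2 -38.8] [ 26.5  -7.9 -43. ]
326 248 [ 29.1  -8.1 -41.4] [ 28.   -8.6 -46.8]
```

View pics/w6.png

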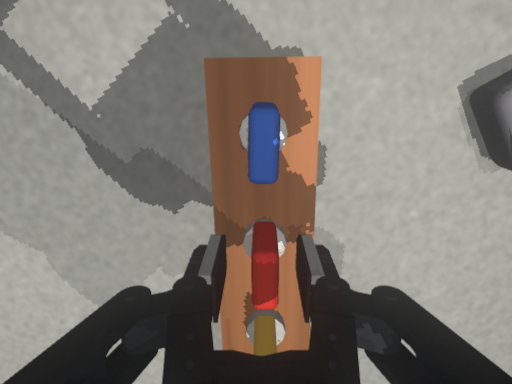

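View pics/s6c.png

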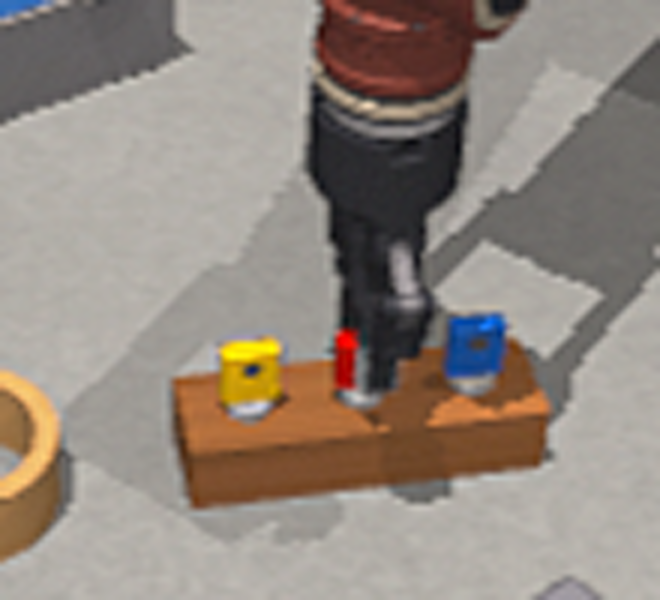

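step_arm(targets=[0,0.002,0.003,0,0,0.003,0.006,0,0,0.003,0.006,0,0,0.003,0.006,0,0,0.003,0.006,0])

```text
t: 5.73
tool_pos: [0.5748, 0.265, 0.0298]
tool_rot: [2.673, 1.65, 0.003]
contact_force: [0.8, -0.6, 0.5]
opening: 0.0349
```

```bash
python3 - <<'E'
from h import *
from scipy.spatial.transform import Rotation as Ro
p=shot("wrist","w7"); X=cloud(p);o=monitor.get_obs(); R=Ro.from_rotvec(o["tool_rot"]).as_matrix(); T=o["tool_pos"]; print(o["t"],T,o["tool_rot"],o["opening"],o["contact_force"])
hsv=cv2.cvtColor(p["color"],cv2.COLOR_RGB2HSV).astype(int);H,S,V=hsv[...,0],hsv[...,1],hsv[...,2]
m=((H<6)|(H>174))&(X[...,2]>.083)&(X[...,2]<.095)&(S>120); P=X[m]
c=cv2.minAreaRect(P[:,:2].astype(np.float32)); print(P[:,2].mean(),c, R.T@(np.r_[c[0],.086]-T))
p=shot("scene","s7");cv2.imwrite("pics/s7c.png",cv2.resize(cv2.cvtColor(p["color"][170:270,240:350],cv2.COLOR_RGB2BGR),None,fx=6,fy=6,interpolation=cv2.INTER_CUBIC))
E
```

```text
5.7833 [0.57463776 0.26493657 0.02963098] [2.67298703e+00 1.64995658e+00 2.62970700e-03] 0.03489150323617077 [-0.66450587 -0.4115863  -0.61236423]
0.08528928382273991 ((0.5710636377334595, 0.2651955783367157), (0.011498203501105309, 0.030532333999872208), 62.72940444946289) [-0.0013013  -0.00324336 -0.05637459]
```

View pics/s7c.png

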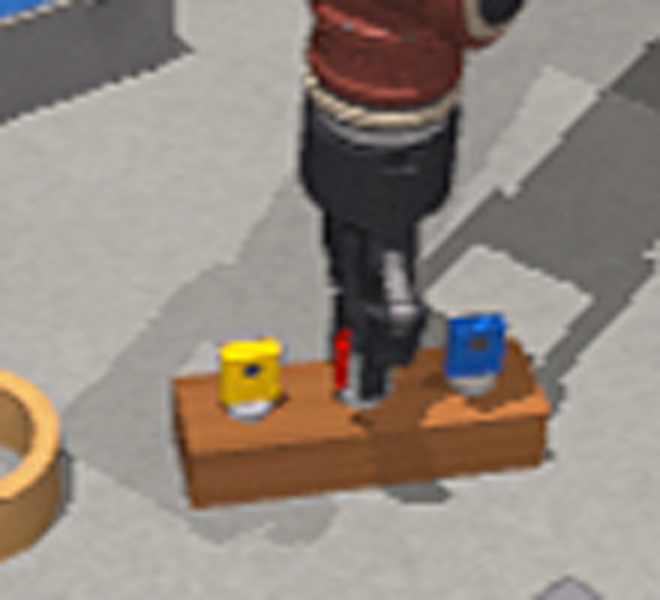

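step_arm(targets=[0,-0.002,0.004,0,0,-0.002,0.004,0,0,-0.002,0.004,0,0,-0.002,0.004,0,0,-0.002,0.004,0])

```text
t: 6.25
tool_pos: [0.5728, 0.2659, 0.0256]
tool_rot: [2.673, 1.65, 0.003]
contact_force: [-0.8, -0.9, -0.1]
opening: 0.0348
```

```bash
python3 - <<'E'
from h import *
for i in range(3):
  o=monitor.get_obs(); print(o["t"],o["tool_pos"],o["dq"].round(3),o["contact_force"])
  imaging.get_image("side")
E
```

```text
6.25 [0.57282398 0.26585823 0.02558687] [-0.002  0.    -0.001  0.001  0.001 -0.   ] [-0.84262538 -0.90836087 -0.10766875]
6.3 [0.57286584 0.26587725 0.02563976] [-0.     0.001 -0.    -0.001 -0.     0.001] [-0.09602235  0.71241943 -0.40580216]
6.35 [0.57291962 0.26587151 0.0256913 ] [-0.001  0.     0.002 -0.001 -0.    -0.   ] [-0.58456612  0.36161397  0.37339856]
```

Settled, tip ≈ 56 mm. Close.

step_arm(targets=[0,0,0,0,0,0,0,0,0,0,0,0,0,0,0,0,0,0,0,0], grip=0.0, force=80)

```text
t: 6.82
tool_pos: [0.5732, 0.2659, 0.026]
tool_rot: [2.673, 1.65, 0.004]
contact_force: [0.4, -0.3, 1.3]
opening: 0.011
```

```bash
python3 - <<'E'
from h import *
p=shot("wrist","w8")
o=monitor.get_obs(); print(o["t"],o["tool_pos"],o["tool_rot"],o["contact_force"],o["opening"])
E
```

```text
6.8667 [0.57314934 0.26593972 0.02594373] [2.67282645 1.64991313 0.00367009] [ 0.53221516 -0.87277818  2.8634214 ] 0.011138501422355894
```

View pics/w8.png

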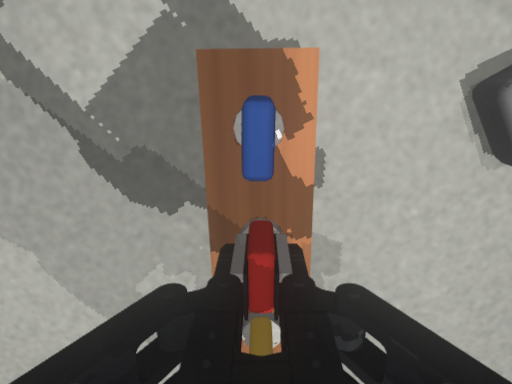

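step_arm(targets=[0,0,-0.01,0,0,0,-0.025,0,0,0,-0.04,0,0,0,-0.06,0,0,0,-0.09,0,0,0,-0.12,0,0,0,-0.15,0,0,0,-0.15,0,0,0,-0.15,0,0,0,-0.15,0])

```text
t: 7.7
tool_pos: [0.5729, 0.2658, 0.1769]
tool_rot: [2.673, 1.65, 0.005]
contact_force: [0.6, 0.8, -1.1]
opening: 0.0105
```

```bash
python3 - <<'E'
from h import *
p=shot("wrist","w9"); s=shot("scene","s9")
o=monitor.get_obs(); print(o["t"],o["tool_pos"],o["tool_rot"],o["contact_force"],o["opening"])
u,v=map(int,proj(s,o["tool_pos"]))
cv2.imwrite("pics/s9c.png",cv2.resize(cv2.cvtColor(s["color"][v-50:v+70,u-60:u+60],cv2.COLOR_RGB2BGR),None,fx=5,fy=5,interpolation=cv2.INTER_CUBIC))
E
```

```text
7.8 [0.57184656 0.26550293 0.1745564 ] [-2.67325902e+00 -1.65013513e+00  2.07336853e-04] [-0.11744912  0.59828239  0.30702311] 0.010999432159890164
```

View pics/w9.png

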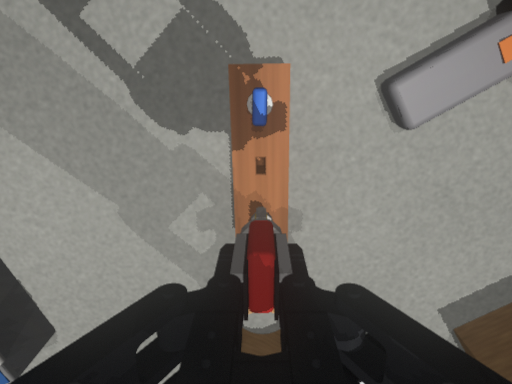

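View pics/s9c.png

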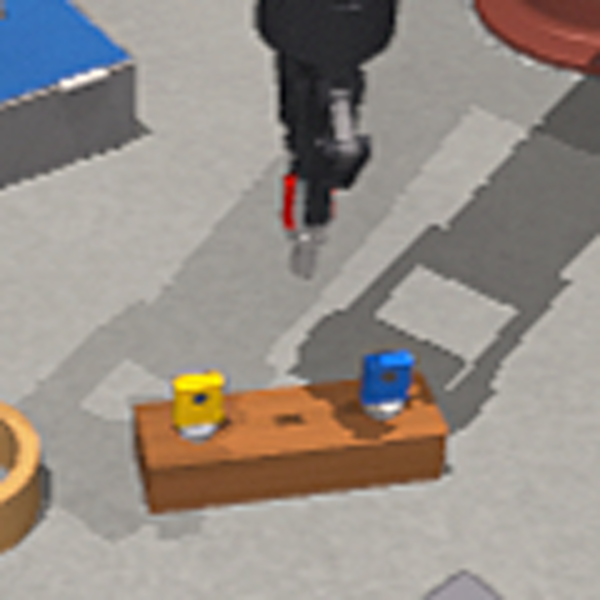

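step_arm(targets=[-0.5,0.185,-0.0725,-0.38,-0.5,0.185,-0.0725,-0.38,-0.5,0.185,-0.0725,-0.38,-0.5,0.185,-0.0725,-0.38,-0.5,0.185,-0.0725,-0.38,-0.5,0.185,-0.0725,-0.38,-0.5,0.185,-0.0725,-0.38,-0.5,0.185,-0.0725,-0.38,-0.5,0.185,-0.0725,-0.38,-0.5,0.185,-0.0725,-0.38,-0.5,0.185,-0.0725,-0.38,-0.5,0.185,-0.0725,-0.38])

```text
t: 8.8
tool_pos: [0.5165, -0.2238, 0.2399]
tool_rot: [-2.312, -2.123, 0.001]
contact_force: [1.8, -0.0, -1.0]
opening: 0.0105
```

```bash
python3 - <<'E'
from h import *
from scipy.spatial.transform import Rotation as Ro
o=monitor.get_obs(); T=o["tool_pos"];R=Ro.from_rotvec(o["tool_rot"]).as_matrix(); print(o["t"],T,o["tool_rot"],o["q"],o["opening"])
d=np.array([.513,-.2655,.247])-T; print(R.T@d, 2*np.degrees(np.arctan2(o["tool_rot"][1],o["tool_rot"][0])))
# slot in w9
p=load("w9"); cv2.imwrite("pics/w9slot.png",cv2.resize(cv2.cvtColor(p["color"][145:185,236:286],cv2.COLOR_RGB2BGR),None,fx=12,fy=12,interpolation=cv2.INTER_NEAREST))
T9=np.array([.57184656,.26550293,.1745564]);R9=Ro.from_rotvec([-2.67325902,-1.65013513,2.07e-4]).as_matrix()
g=cv2.cvtColor(p["color"],cv2.COLOR_RGB2GRAY).astype(int)[155:177,252:270]; print(g)
E
```

```text
8.8 [ 0.51650861 -0.22382373  0.23991429] [-2.31155252e+00 -2.12319039e+00  1.37268489e-03] [-5.41104819e-01 -1.13344432e-01  1.71035131e+00 -1.07963293e-05
  1.54764183e+00 -2.02700352e+00] 0.010494986513886652
[-4.18141739e-02  1.84334342e-05 -7.14168014e-03] -274.86426026822176
[[128 127 124 122 120 121 121 120 121 123 125 124 124 124 126 127 130 130]
 [128 127 122 117 111 111 110 110 111 112 113 113 112 109 120 127 129 130]
 [127 127 121 105  96 105 112  94  90  87  85  85  80  92 118 128 129 129]
 [127 127 121  99  86 108 113 112  92  79  71  69  62  87 117 126 129 130]
 [128 127 121  99  76  89 111 123  97  82  73  69  62  86 117 127 130 131]
 [128 127 123  99  72  73  90  98  88  82  78  71  62  85 116 126 131 130]
 [127 127 123 105  75  74  78  81  82  81  80  72  62  84 117 127 130 130]
 [128 127 126 108  77  73  78  81  82  82  76  70  62  84 116 127 130 130]
 [129 129 127 108  76  74  78  82  83  83  74  69  62  84 116 126 130 130]
 [129 128 127 109  77  70  75  77  79  78  75  69  61  83 117 127 129 131]
 [128 128 126 109  75  63  65  66  67  66  66  60  56  79 115 126 130 131]
 [129 128 126 109  73  59  61  60  58  59  59  57  56  80 116 126 129 131]
 [129 128 126 109  73  59  59  60  60  60  61  60  57  84 117 127 129 130]
 [129 128 126 109  73  60  60  60  60  60  60  60  58  74 113 126 129 130]
 [129 128 127 110  74  59  61  61  61  60  60  61  58  75 115 126 128 130]
 [129 128 127 110  74  60  61  60  61  61  62  60  58  83 116 126 130 131]
 [130 129 127 112  76  59  62  62  61  60  60  59  58  86 117 126 129 131]
 [128 128 127 111  75  61  60  60  61  61  60  60  58  76 114 126 129 130]
 [129 129 128 112  84  73  73  73  73  74  68  73  74  81 114 127 129 130]
 [129 129 128 114 103 101 101 100  99  99  97  97  97  93 116 126 129 130]
 [130 129 127 121 119 119 119 118 117 118 119 118 117 114 121 125 129 130]
 [129 128 127 126 124 122 122 121 121 123 125 124 124 123 123 125 128 129]]
```

step_arm(targets=[-0.02,0,-0.004,0,-0.042,0,-0.007,0,-0.042,0,-0.007,0,-0.042,0,-0.007,0,-0.042,0,-0.007,0,-0.042,0,-0.007,0])

```text
t: 9.3
tool_pos: [0.5128, -0.2644, 0.2459]
tool_rot: [-2.309, -2.123, 0.002]
contact_force: [-0.4, 0.3, -0.4]
opening: 0.0108
```

```bash
python3 - <<'E'
from h import *
from scipy.spatial.transform import Rotation as Ro
p=load("w9")
T9=np.array([.57184656,.26550293,.1745564]);R9=Ro.from_rotvec([-2.67325902,-1.65013513,2.07e-4]).as_matrix()
a=ray_z(p,260.3,165.2,.042); print('rack slot',a, R9.T@(a-T9)*1000)
Tg=np.array([.5731,.2659,.0259]); print('rel grip', R9.T@(a-Tg)*1000)
p=shot("wrist","w10"); o=monitor.get_obs(); T=o["tool_pos"];R=Ro.from_rotvec(o["tool_rot"]).as_matrix(); print(o["t"],T,o["tool_rot"],o["dq"].round(3))
u,v=proj(p,[.513,-.2655,.114]);print(u,v)
for r in imaging.mark_of("keyway",p)[:2]: print(r)
u,v=int(u),int(v)
cv2.imwrite("pics/w10c.png",cv2.resize(cv2.cvtColor(p["color"][v-50:v+50,u-60:u+60],cv2.COLOR_RGB2BGR),None,fx=6,fy=6,interpolation=cv2.INTER_NEAREST)); print(u-60,v-50)
E
```

```text
rack slot [0.57115544 0.26499361 0.042     ] [ -0.75401249  -0.37418134 132.55650755]
rel grip [ -1.68314209  -1.33393824 -16.09970531]
9.35 [ 0.51295331 -0.26437529  0.24614253] [-2.30895392e+00 -2.12411246e+00  1.50527807e-03] [ 0.002 -0.004 -0.005 -0.002 -0.001 -0.   ]
260.20020125969677 168.64393678034335
{'uv': [263.0, 167.2], 'score': 0.88}
200 118
```

View pics/w10.png

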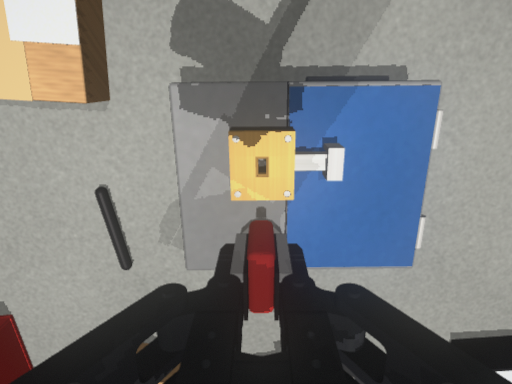

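View pics/w10c.png

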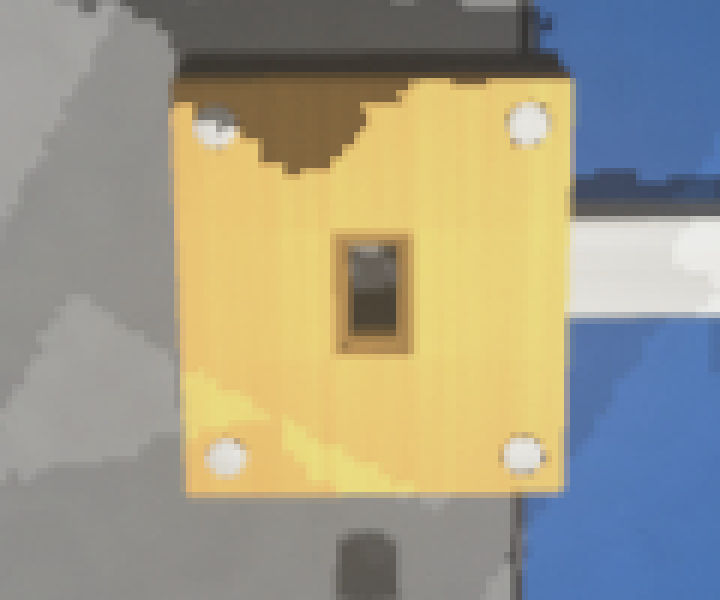

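```bash
python3 - <<'E'
from h import *
from scipy.spatial.transform import Rotation as Ro
p=load("w10"); T=np.array([ 0.51295331,-0.26437529,0.24614253]);R=Ro.from_rotvec([-2.30895392,-2.12411246,1.505e-3]).as_matrix()
k=ray_z(p,261.9,166.4,.114); print(k,R.T@(k-T)*1000)
X=cloud(p); print(X[150:155,255:260].mean((0,1)),X[185:190,255:260].mean((0,1)))
print(R[:,2])
# refine slot centre by lid of colour: dark/brown mask
hsv=cv2.cvtColor(p["color"],cv2.COLOR_RGB2HSV)[150:185,245:280]; g=p["color"][150:185,245:280].astype(int).sum(2)
m=(g<480).astype(np.uint8); v,u=np.nonzero(m[5:30,5:30]); print(u.min()+250,u.max()+250,v.min()+155,v.max()+155)
print(monitor.get_obs()["tool_pos"],monitor.get_obs()["t"])
E
```

```text
[ 0.51086506 -0.26364008  0.114     ] [  0.27481497  -1.64622158 132.1505353 ]
[ 0.49620117 -0.26720163  0.11352542] [ 0.53189972 -0.27033346  0.11351609]
[-0.00356131  0.00245416 -0.99999065]
256 268 157 176
[ 0.51301848 -0.26447346  0.24638067] 9.4
```

```bash
python3 - <<'E'
from h import *
from scipy.spatial.transform import Rotation as Ro
p=load("w10"); T=np.array([ 0.51295331,-0.26437529,0.24614253]);R=Ro.from_rotvec([-2.30895392,-2.12411246,1.505e-3]).as_matrix()
L=(cloud(p)-T)@R*1000
hsv=cv2.cvtColor(p["color"],cv2.COLOR_RGB2HSV).astype(int);H,S,V=hsv[...,0],hsv[...,1],hsv[...,2]
m=((H<6)|(H>174))&(S>120); m[:, :240]=0; m[:,285:]=0; m[:215]=0
P=L[m]; print(len(P)); 
for lo,hi in [(-62,-58),(-60,-55)]:
  q=P[(P[:,2]>lo)&(P[:,2]<hi)]; print(len(q), q.min(0),q.max(0)) if len(q) else 0
print(np.histogram(P[:,2],10))
top=P[np.abs(P[:,2]-np.median(P[:,2]))<2]; print(cv2.minAreaRect(top[:,:2].astype(np.float32)),np.median(P[:,2]))
E
```

```text
2349
1429 [ -6.37485705 -16.49801114 -61.8830261 ] [  4.59931873  13.22863106 -58.00783082]
1479 [ -6.47496862 -16.79481058 -59.99880518] [  5.1619474   13.83202846 -55.00042514]
(array([  11,    0, 1889,  447,    0,    0,    0,    0,    0,    2]), array([-172.83082745, -130.95386322,  -89.07689899,  -47.19993476,
         -5.32297054,   36.55399369,   78.43095792,  120.30792215,
        162.18488638,  204.06185061,  245.93881484]))
((-0.8470625877380371, -1.3655080795288086), (30.408720016479492, 11.11406421661377), 89.72471618652344) -58.706218930346296
```

step_arm(targets=[0.001,0,0.03,0,0.0018,0,0.06,0,0.0018,0,0.09,0,0.0018,0,0.107,0,0.0018,0,0.109,0,0.0018,0,0.109,0,0.0018,0,0.109,0])

```text
t: 9.98
tool_pos: [0.5137, -0.2625, 0.139]
tool_rot: [-2.31, -2.127, 0.001]
contact_force: [-0.5, -1.2, 0.1]
opening: 0.0106
```

step_arm(targets=[0,0,0,0,0,0,0,0])

```text
t: 10.15
tool_pos: [0.5152, -0.2633, 0.1417]
tool_rot: [2.309, 2.126, 0.001]
contact_force: [0.8, -0.5, 0.3]
opening: 0.0107
```

```bash
python3 - <<'E'
from h import *
from scipy.spatial.transform import Rotation as Ro
p=shot("wrist","w11"); s=shot("side","d11"); c=shot("scene","s11"); o=monitor.get_obs(); T=o["tool_pos"]; print(o["t"],T,o["tool_rot"],o["contact_force"],o["opening"])
R=Ro.from_rotvec(o["tool_rot"]).as_matrix()
K=T+R@np.array([0.001,-.001,.0149]) ; print('nose',proj(s,K),proj(c,K))
for q,n in((s,"d11c"),(c,"s11c")):
  u,v=map(int,proj(q,K)); cv2.imwrite("pics/%s.png"%n,cv2.resize(cv2.cvtColor(q["color"][v-40:v+30,u-45:u+45],cv2.COLOR_RGB2BGR),None,fx=8,fy=8,interpolation=cv2.INTER_CUBIC))
E
```

```text
10.3 [ 0.51438369 -0.26294974  0.14035129] [2.31081869e+00 2.12745699e+00 1.28973370e-04] [-0.58118073  0.28126458 -0.58660853] 0.010609460055290048
nose (np.float64(243.32993903413944), np.float64(242.12154211745423)) (np.float64(228.60198878854243), np.float64(137.6157328536633))
```

View pics/w11.png

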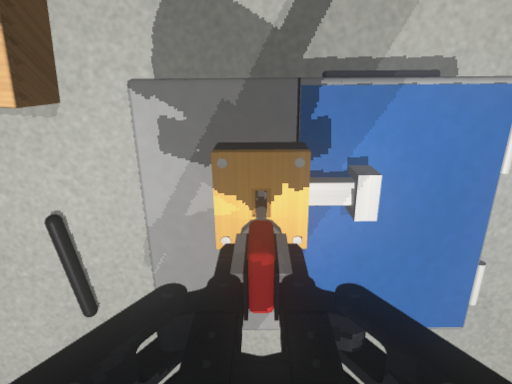

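View pics/d11c.png

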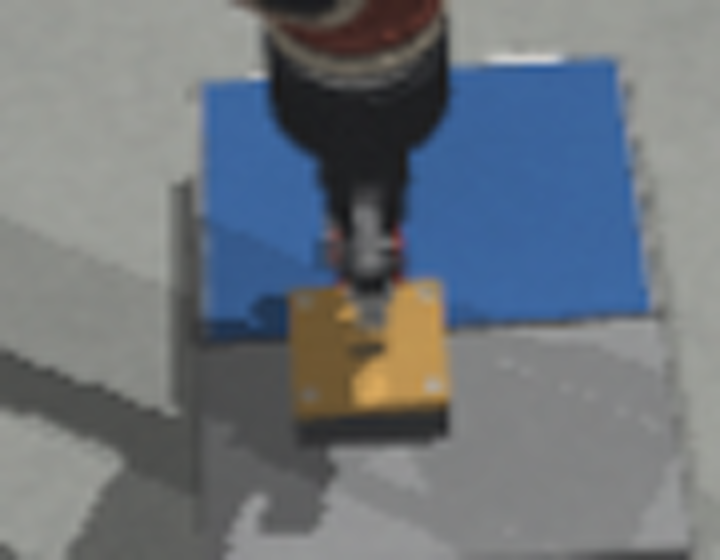

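View pics/s11c.png

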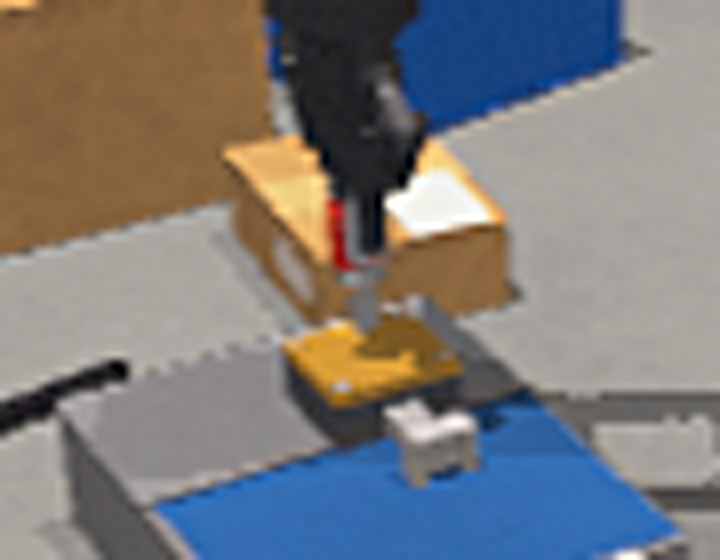

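step_arm(targets=[0.0005,-0.0018,0.004,0,0.0005,-0.0018,0.006,0,0.0005,-0.0018,0.006,0,0.0005,-0.0018,0.006,0,0.0005,-0.0018,0.006,0])

```text
t: 10.72
tool_pos: [0.5125, -0.2622, 0.1341]
tool_rot: [2.311, 2.128, -0.0]
contact_force: [-0.4, 1.0, -0.4]
opening: 0.0107
```

```bash
cat > st.py <<'E'
from h import *
from scipy.spatial.transform import Rotation as Ro
def st():
    o=monitor.get_obs(); T=o["tool_pos"]; R=Ro.from_rotvec(o["tool_rot"]).as_matrix()
    e=R.T@(np.array([.51245,-.2622,.098])-T)*1000
    print("t%.2f"%o["t"],"tool",T.round(4),"to home(tool mm)",e.round(2),"F(tool)",(R.T@o["contact_force"]).round(1),"tau",o["wrist_torque"].round(2),"axis",R[:,2].round(4),"yaw",np.degrees(np.arctan2(R[1,0],R[0,0])).round(2),"open",round(o["opening"],4))
if __name__=="__main__": st()
E
python3 -c "
from st import *
st(); imaging.get_image('side'); st()"
```

```text
t10.72 tool [ 0.5125 -0.2622  0.1341] to home(tool mm) [ 0.05 -0.07 36.14] F(tool) [ 0.9 -0.5  0.4] tau [ 0.   -0.01 -0.03] axis [ 1.e-04 -2.e-04 -1.e+00] yaw 85.27 open 0.0107
t10.77 tool [ 0.5126 -0.2623  0.1342] to home(tool mm) [ 0.11 -0.13 36.23] F(tool) [0.3 0.2 0.2] tau [ 0.01 -0.04  0.  ] axis [ 3.e-04 -2.e-04 -1.e+00] yaw 85.26 open 0.0107
```

step_arm(targets=[0,0,0.002,0,0,0,0.004,0,0,0,0.006,0,0,0,0.008,0,0,0,0.01,0,0,0,0.01,0,0,0,0.01,0])

```text
t: 11.35
tool_pos: [0.5124, -0.2622, 0.1239]
tool_rot: [-2.311, -2.128, 0.0]
contact_force: [0.3, 0.1, 0.8]
opening: 0.011
```

```bash
python3 -c "
from st import *
st(); s=shot('side','d12');p=shot('wrist','w12'); st()
cv2.imwrite('pics/d12c.png',cv2.resize(cv2.cvtColor(s['color'][200:280,200:290],cv2.COLOR_RGB2BGR),None,fx=8,fy=8,interpolation=cv2.INTER_CUBIC))
cv2.imwrite('pics/w12c.png',cv2.resize(cv2.cvtColor(p['color'][140:260,200:330],cv2.COLOR_RGB2BGR),None,fx=5,fy=5,interpolation=cv2.INTER_CUBIC))
"
```

```text
t11.35 tool [ 0.5124 -0.2622  0.1239] to home(tool mm) [-0.000e+00  2.000e-02  2.594e+01] F(tool) [ 0.1  0.3 -0.8] tau [0.03 0.07 0.01] axis [-2.e-04  1.e-04 -1.e+00] yaw 85.26 open 0.011
t11.45 tool [ 0.5126 -0.2623  0.1243] to home(tool mm) [ 0.13 -0.21 26.33] F(tool) [-0.1 -0.5  0.3] tau [ 0.   -0.06  0.02] axis [ 4.e-04 -4.e-04 -1.e+00] yaw 85.26 open 0.0107
```

View pics/w12c.png

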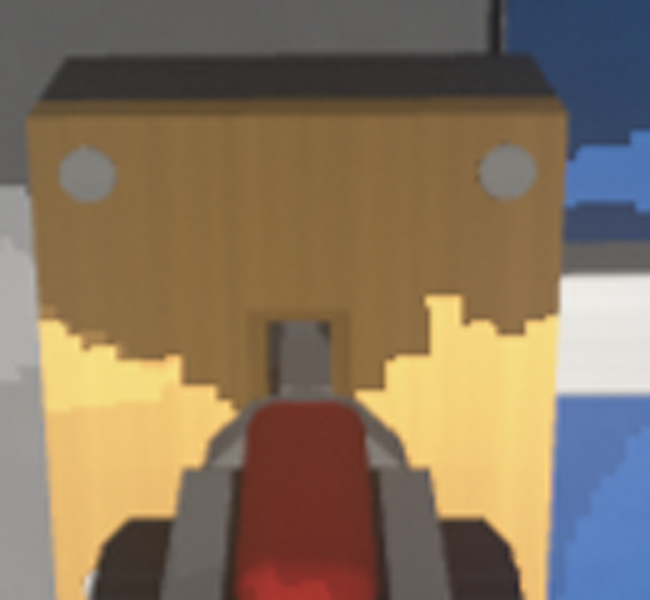

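View pics/d12c.png

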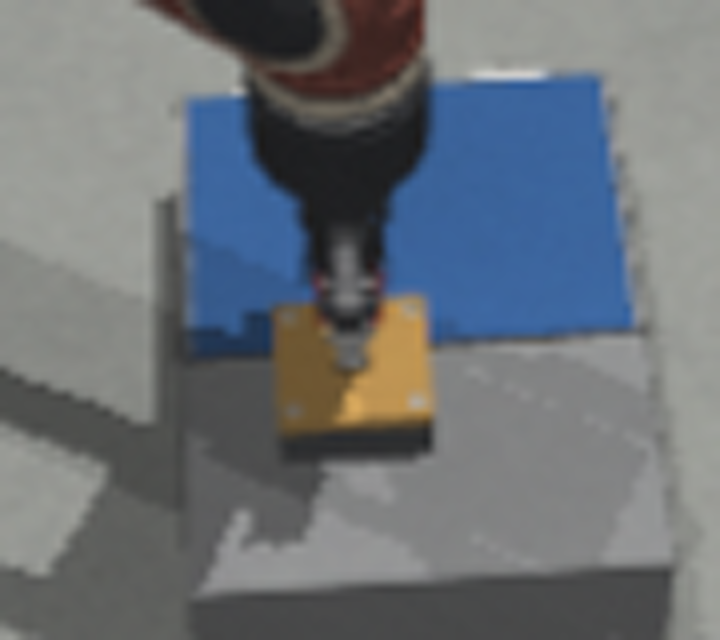

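step_arm(targets=[-0.0006,0,0,0,-0.0006,0,0.002,0,-0.0006,0,0.004,0,-0.0006,0,0.006,0,-0.0006,0,0.008,0,-0.0006,0,0.008,0])

```text
t: 11.95
tool_pos: [0.5122, -0.2627, 0.1155]
tool_rot: [-2.311, -2.127, 0.0]
contact_force: [0.4, -0.6, -0.6]
opening: 0.0104
```

```bash
python3 -c "
from st import *
st(); p=shot('wrist','w13'); st()
cv2.imwrite('pics/w13c.png',cv2.resize(cv2.cvtColor(p['color'][140:260,200:330],cv2.COLOR_RGB2BGR),None,fx=5,fy=5,interpolation=cv2.INTER_CUBIC))
"
```

```text
t11.95 tool [ 0.5122 -0.2627  0.1155] to home(tool mm) [ 0.47  0.23 17.52] F(tool) [-0.6  0.4  0.6] tau [ 0.05  0.   -0.04] axis [-6.e-04  4.e-04 -1.e+00] yaw 85.27 open 0.0104
t12.00 tool [ 0.5123 -0.2627  0.1158] to home(tool mm) [ 0.53  0.11 17.78] F(tool) [-0.1 -0.2  0.5] tau [-0.01 -0.03 -0.03] axis [-4.e-04  2.e-04 -1.e+00] yaw 85.26 open 0.011
```

View pics/w13c.png

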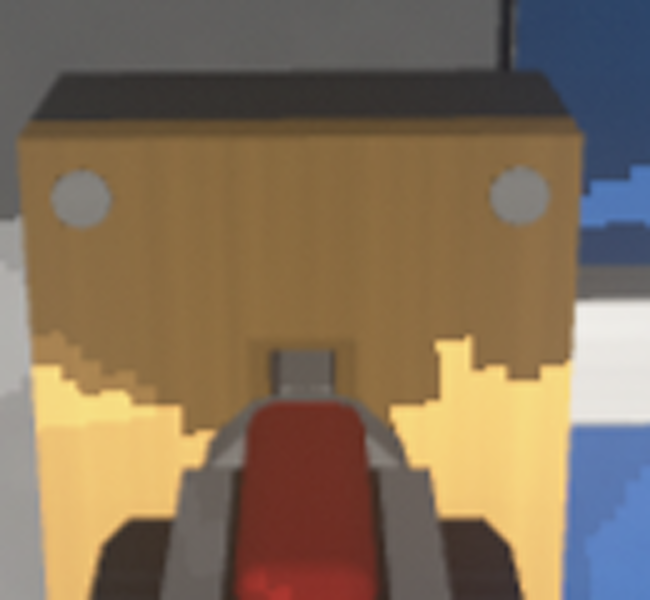

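step_arm(targets=[0,0,0.0015,0,0,0,0.003,0,0,0,0.0045,0,0,0,0.006,0,0,0,0.007,0,0,0,0.007,0])

```text
t: 12.5
tool_pos: [0.5123, -0.2628, 0.1089]
tool_rot: [-2.311, -2.127, 0.0]
contact_force: [0.2, -0.2, 0.5]
opening: 0.0107
```

```bash
python3 st.py
```

```text
t12.50 tool [ 0.5123 -0.2628  0.1089] to home(tool mm) [ 0.56  0.1  10.86] F(tool) [-0.2  0.2 -0.5] tau [ 0.04  0.08 -0.02] axis [-4.e-04  3.e-04 -1.e+00] yaw 85.27 open 0.0107
```

step_arm(targets=[0.001,0,0.0005,0,0.0015,0,0.0005,0,0.0015,0,0.0005,0,0,0,0.0005,0,-0.001,0,0.0005,0,-0.0015,0,0.0005,0,-0.0015,0,0.0005,0])

```text
t: 13.08
tool_pos: [0.5125, -0.2636, 0.1085]
tool_rot: [-2.31, -2.127, -0.002]
contact_force: [-0.0, 2.7, 2.7]
opening: 0.0109
```

```bash
python3 st.py
```

```text
t13.08 tool [ 0.5125 -0.2636  0.1085] to home(tool mm) [ 1.42 -0.13 10.54] F(tool) [ 2.7 -0.3 -2.7] tau [ 0.55 -0.    0.04] axis [ 1.0e-04  1.7e-03 -1.0e+00] yaw 85.26 open 0.0109
```

step_arm(targets=[0.0015,0,0.0005,0,0.0015,0,0.0005,0,0.0015,0,0.001,0,0.0015,0,0.0015,0])

```text
t: 13.42
tool_pos: [0.513, -0.2624, 0.1072]
tool_rot: [2.311, 2.128, 0.002]
contact_force: [0.5, -0.0, 1.9]
opening: 0.0111
```

```bash
python3 st.py
```

```text
t13.42 tool [ 0.513  -0.2624  0.1072] to home(tool mm) [ 0.18 -0.57  9.19] F(tool) [ 0.   0.5 -1.9] tau [-0.29 -0.08  0.04] axis [ 0.0012  0.001  -1.    ] yaw 85.26 open 0.0111
```

step_arm(targets=[0.001,0,0,0,0.0015,0,0.0005,0,0.0015,0,0.0005,0])

```text
t: 13.67
tool_pos: [0.513, -0.2619, 0.1067]
tool_rot: [2.31, 2.127, 0.0]
contact_force: [0.6, -5.5, 0.9]
opening: 0.0111
```

```bash
python3 st.py
```

```text
t13.67 tool [ 0.513  -0.2619  0.1067] to home(tool mm) [-0.32 -0.57  8.74] F(tool) [-5.5  1.1 -0.8] tau [-1.08  0.08 -0.01] axis [ 0.0012 -0.0013 -1.    ] yaw 85.26 open 0.0111
```

step_arm(targets=[-0.001,0,0,0,-0.002,0,0.0005,0,-0.0025,0,0.0005,0])

```text
t: 13.92
tool_pos: [0.5125, -0.2628, 0.1053]
tool_rot: [-2.31, -2.126, -0.003]
contact_force: [0.5, 2.2, -0.5]
opening: 0.0111
```

```bash
python3 st.py
```

```text
t13.92 tool [ 0.5125 -0.2628  0.1053] to home(tool mm) [ 0.52 -0.14  7.34] F(tool) [2.3 0.3 0.5] tau [ 0.66 -0.1  -0.02] axis [ 4.0e-04  2.9e-03 -1.0e+00] yaw 85.25 open 0.0111
```

step_arm(targets=[0.0,0,0,0,0,0,0.001,0,0,0,0.002,0,0,0,0.003,0,0,0,0.003,0])

```text
t: 14.33
tool_pos: [0.5123, -0.2625, 0.1018]
tool_rot: [-2.309, -2.126, -0.003]
contact_force: [0.2, -0.0, -1.4]
opening: 0.011
```

```bash
python3 st.py
```

```text
t14.33 tool [ 0.5123 -0.2625  0.1018] to home(tool mm) [0.28 0.17 3.79] F(tool) [-0.   0.2  1.4] tau [0.09 0.   0.02] axis [-4.0e-04  3.4e-03 -1.0e+00] yaw 85.26 open 0.011
```

step_arm(targets=[0.0,0,0.001,0,0,0,0.002,0,0,0,0.003,0,0,0,0.0038,0,0,0,0.0042,0,0,0,0.0042,0])

```text
t: 14.83
tool_pos: [0.5123, -0.2625, 0.0979]
tool_rot: [-2.309, -2.126, -0.003]
contact_force: [-1.3, 1.6, 2.0]
opening: 0.0109
```

```bash
python3 -c "
from st import *
st(); p=shot('wrist','w14'); s=shot('scene','s14'); st()
cv2.imwrite('pics/w14c.png',cv2.resize(cv2.cvtColor(p['color'][140:320,180:350],cv2.COLOR_RGB2BGR),None,fx=4,fy=4,interpolation=cv2.INTER_CUBIC))
cv2.imwrite('pics/s14c.png',cv2.resize(cv2.cvtColor(s['color'][100:170,185:275],cv2.COLOR_RGB2BGR),None,fx=8,fy=8,interpolation=cv2.INTER_CUBIC))
"
```

```text
t14.83 tool [ 0.5123 -0.2625  0.0979] to home(tool mm) [ 0.3   0.17 -0.06] F(tool) [ 1.5 -1.4 -2. ] tau [ 0.14  0.27 -0.02] axis [-5.0e-04  3.5e-03 -1.0e+00] yaw 85.26 open 0.0109
t14.93 tool [ 0.5123 -0.2625  0.098 ] to home(tool mm) [ 0.3   0.17 -0.05] F(tool) [ 1.  -1.9 -2.5] tau [ 0.21  0.32 -0.06] axis [-5.0e-04  3.4e-03 -1.0e+00] yaw 85.26 open 0.0106
```

View pics/s14c.png

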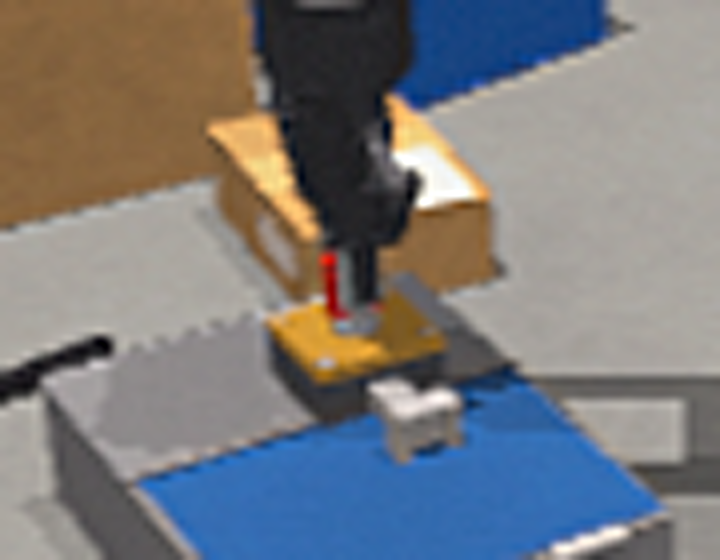

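View pics/w14c.png

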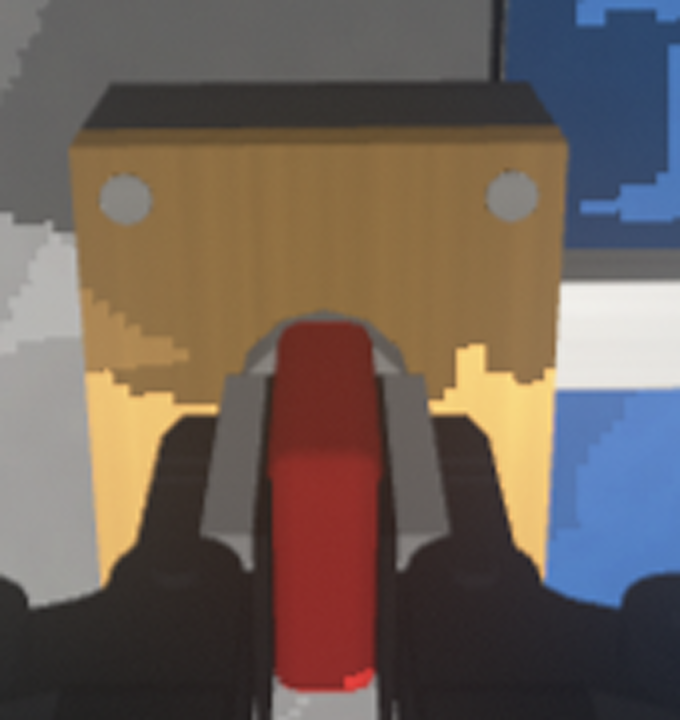

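step_arm(targets=[0,0,0.0004,0.05,0,0,0.0004,0.15,0,0,0.0004,0.25,0,0,0.0004,0.35,0,0,0.0004,0.45,0,0,0.0004,0.55,0,0,0.0004,0.6,0,0,0.0004,0.6])

```text
t: 15.6
tool_pos: [0.5128, -0.2629, 0.098]
tool_rot: [-2.836, -1.348, -0.003]
contact_force: [0.9, -0.4, 1.6]
opening: 0.0107
```

```bash
python3 st.py
```

```text
t15.60 tool [ 0.5128 -0.2629  0.098 ] to home(tool mm) [ 0.31 -0.68 -0.05] F(tool) [ 0.3  0.9 -1.6] tau [-0.07 -0.09 -0.02] axis [ 9.0e-04  2.4e-03 -1.0e+00] yaw 50.84 open 0.0107
```

step_arm(targets=[0,0,0.0004,0.1,0,0,0.0004,0.2,0,0,0.0004,0.3,0,0,0.0004,0.4,0,0,0.0004,0.5,0,0,0.0004,0.6,0,0,0.0004,0.7,0,0,0.0004,0.8,0,0,0.0004,0.9,0,0,0.0004,1.0,0,0,0.0004,1.0])

```text
t: 16.52
tool_pos: [0.513, -0.263, 0.0979]
tool_rot: [-3.134, 0.177, -0.002]
contact_force: [-1.2, 0.6, 3.0]
opening: 0.0107
```

```bash
python3 st.py
```

```text
t16.52 tool [ 0.513  -0.263   0.0979] to home(tool mm) [-0.65 -0.7  -0.06] F(tool) [-1.2 -0.4 -3. ] tau [0.13 0.1  0.08] axis [ 0.0015  0.0021 -1.    ] yaw -6.45 open 0.0107
```

step_arm(targets=[0,0,0.0003,0.08,0,0,0.0003,0.16,0,0,0.0003,0.19,0,0,0.0003,0.19,0,0,0.0003,0.19,0,0,0.0003,0.19])

```text
t: 17.02
tool_pos: [0.5131, -0.263, 0.098]
tool_rot: [-3.104, 0.47, -0.002]
contact_force: [-1.3, 1.3, 3.8]
opening: 0.0108
```

```bash
python3 -c "
from st import *
st(); p=shot('wrist','w15'); s=shot('scene','s15'); d=shot('side','d15'); st()
cv2.imwrite('pics/w15c.png',cv2.resize(cv2.cvtColor(p['color'][120:330,160:370],cv2.COLOR_RGB2BGR),None,fx=3,fy=3,interpolation=cv2.INTER_CUBIC))
cv2.imwrite('pics/s15c.png',cv2.resize(cv2.cvtColor(s['color'][100:170,185:275],cv2.COLOR_RGB2BGR),None,fx=8,fy=8,interpolation=cv2.INTER_CUBIC))
"
```

```text
t17.02 tool [ 0.5131 -0.263   0.098 ] to home(tool mm) [-0.88 -0.58 -0.03] F(tool) [-1.6 -0.9 -3.8] tau [0.15 0.24 0.13] axis [ 0.0016  0.0019 -1.    ] yaw -17.21 open 0.0108
t17.17 tool [ 0.5131 -0.263   0.0979] to home(tool mm) [-0.88 -0.59 -0.06] F(tool) [-0.7 -0.1 -4.3] tau [0.24 0.25 0.09] axis [ 0.0016  0.0019 -1.    ] yaw -17.28 open 0.0107
```

View pics/s15c.png

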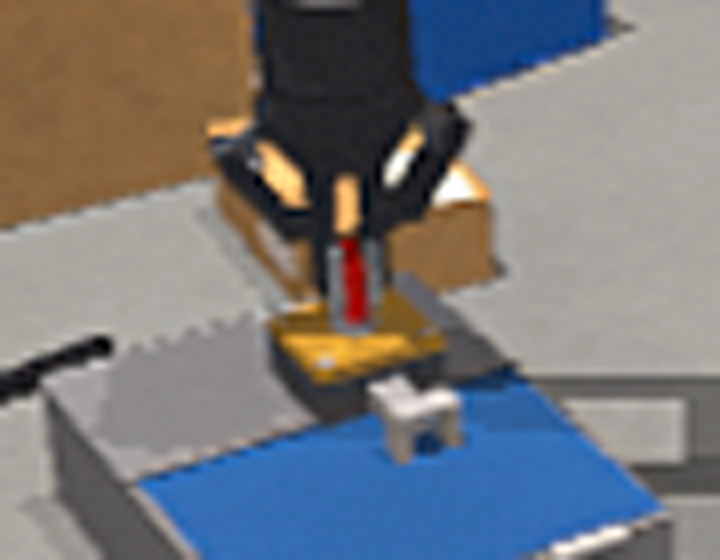

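View pics/w15.png

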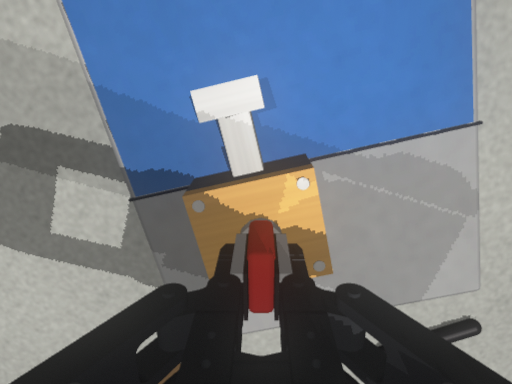

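step_arm(targets=[0,0,0.0002,0,0,0,0.0002,0,0,0,0.0002,0,0,0,0.0002,0,0,0,0.0002,0,0,0,0.0002,0])

```text
t: 17.67
tool_pos: [0.5131, -0.263, 0.098]
tool_rot: [-3.104, 0.471, -0.002]
contact_force: [-1.5, 2.2, 5.0]
opening: 0.0108
```

```bash
python3 -c "
from st import *
st()
for n,z in (('scene1',0),('s15',0)):
  p=load(n); X=cloud(p); hsv=cv2.cvtColor(p['color'],cv2.COLOR_RGB2HSV).astype(int);H,S,V=hsv[...,0],hsv[...,1],hsv[...,2]
  b=(X[...,0]>.45)&(X[...,0]<.7)&(X[...,1]>.2)&(X[...,1]<.35)&(X[...,2]>.052)&(X[...,2]<.11)&(S>140)
  for c,m in (('y',(H>22)&(H<35)),('b',(H>100)&(H<130))): print(n,c,np.median(X[m&b],0))
ticket.finish_job(); st()"
```

```text
t17.67 tool [ 0.5131 -0.263   0.098 ] to home(tool mm) [-0.9  -0.6  -0.03] F(tool) [-2.1 -1.7 -5. ] tau [0.26 0.36 0.19] axis [ 0.0016  0.0019 -1.    ] yaw -17.26 open 0.0108
scene1 y [0.63054471 0.24356378 0.07161406]
scene1 b [0.5242382  0.2963604  0.07397333]
s15 y [0.63026719 0.24402796 0.07196605]
s15 b [0.52401459 0.2966149  0.0750317 ]
the job is handed in; nothing more can be done
the job is handed in; nothing more can be done
```

I took the red key from the rack, wiggled it past the pins until its collar lay on the brass face, and turned it about 1.79 rad clockwise. I then handed the job in at 17.7 s with the key still gripped at the commanded 80 N. No verdict was reported.

**Insertion:** readings after each move on the way in stayed under 6 N. The final push onto the face was about 5 N.

**Last checks:**
- **Seating:** the tool was within 0.1 mm of the height worked out for fully home, and about 1 mm off the lock's axis.
- **Turn:** allowing for the 0.2 rad play, the plug should be at about 1.59 rad. That is inferred from the gripper's turn, since I could not read the plug directly. In the picture the bolt is out of its keeper, and the wrist moment of 0.1 to 0.2 N m fits the spring.
- **Grip:** the opening was steady at 10.8 mm on the 12 mm head, so it read about 1 mm under the head's stated thickness throughout.
- **Other keys:** the blue and yellow keys measured within about 1 mm of where they started. I did not re-measure the other things on the bench.

**Disagreements and the one failure:**
- **First grasp failed:** the fingers closed just above the key head without touching anything. All three cameras showed the fingertips about 30 mm above the reported TCP, so I used the seen tip height from then on.
- **Wrist camera bias:** its sideways readings were off by about 1.5 mm. I cancelled this by measuring the rack slot and the keyway from the same relative pose.

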